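# Close the coin case's sticking glass cover

## Task

Slide the glass cover of the coin case fully shut until both of its ends rest against the far stop, working it along by its two red knobs, one end then the other, because it racks and jams in its dry track; then push the bolt fully across behind the left knob. Be gentle: never press on the cover or the bolt with more than about 20 N, do not touch the glass, and leave the other things on the table where they are.

Things in the scene. Friction and masses are not known exactly. Their poses are not given: they have to be found in the camera images.
- case: Dark wooden coin case 200 (x) x 300 (y) x 66 mm, fixed. Origin: centre of its underside; x points from its near side (wooden deck) to its far side (open well with coins), y to its left, z up. Tracks along x at both sides, inner walls at y = +-142.5 mm, each under a brass lip (top z = 67 mm, reaching in to 134.5 mm).
- far_stop (a point): Middle of the top edge of the case's far stop: its face is at x = 88 mm of the case. The cover is home when the bumpers of both ends rest on it; both knob centres are then at x = 44 mm of the case.
- cover: Loose sliding cover in the tracks, under the lips: 80 (x, plus 4 mm bumpers on the far edge) x 280 (y) x 10 mm, 0.3 to 0.5 kg; glass between two 36 mm wide steel end pieces. Origin: centre of its underside, case z = 48 mm; axes as the case's. Starts 70 to 90 mm short of home. 2.5 mm play to each side lets it turn 0.07 to 0.09 rad: pushed at one end, it racks and jams (see the knobs).
- glass: The cover's pane with the thin steel edging of its long sides, 80 (x) x 206 (y) x 8 mm, between the end pieces; not to be touched. Origin and axes as the cover's.
- left_knob (a point): Point in the left red knob: upright cylinder 16 mm across, case z = 57 to 91 mm, this point at z = 78; rubber, giving 1 to 3 mm when pressed; 110 mm left (+y) of the cover's centre. An end moves with 1 to 4 N; pushed alone it gains some 25 mm (45 if it lagged), turning the cover, then jams hard: push the other end next. Freeing a jam takes up to twice the push that made it.
- right_knob (a point): The same on the right, 110 mm to the right (-y) of the cover's centre.
- bolt (a joint): Steel bolt at the case's left side, sliding along the case's -y. 0 = drawn back (tip at case y = 141 mm), 0.038 m = fully across, at its end stop (tip y = 103), behind the left knob, i.e. on its near side, 4 mm clear of it when the cover is home. Takes about 3 N, stays where left; thrown early it blocks the cover. Bar: case x = 20 to 32, z = 67.5 to 77.5 mm.
- bolt_knob (a point): Point on the axis of the bolt's black rubber upright knob: 14 mm across, case z = 76 to 105 mm, this point at z = 93; at case x = 26, y = 203 mm when the bolt is drawn back, and it moves with the bolt.
- magnifier: Black hand magnifier lying flat, lens 76 mm across, handle 85 mm along its -x; leave alone.
- card_box: Open black box 200 x 90 x 55 mm; leave alone.
- jar: Jar 56 mm across, 75 mm high; leave alone.

How it is judged:
On the way, in this order (a step that is already met when the one before it is completed fails the run):
1. the cover is home against the far stop at both ends (x of each of left_knob, right_knob in the frame of case above 0.042 m), for 0.2 s.
2. the bolt is across behind the left knob (all of step 1 and value of joint bolt above 0.034 m), for 0.2 s.
At the end, for the whole second after the job is handed in: Both knob centres are within 2 mm of home (x over 42 mm in the case's frame; home is 44), the bolt is pushed across by more than 34 of its 38 mm behind the left knob, and the cover is at rest (all of step 2 and linear speed of cover below 0.01 m/s); the robot touches nothing.
It fails at once if the cover is pressed with more than 25 N (contact force between any of the fingers, the arm and cover above 22 N).
It fails at once if the bolt is pressed with more than 25 N (contact force between any of the fingers, the arm and bolt above 22 N).
It fails at once if the glass is touched (contact force between any of the fingers, the arm and glass above 0.5 N).
It fails at once if a bystander is moved more than 15 mm (distance of any of magnifier, card_box, jar from where it was at the start of the episode above 0.015 m).
It also fails if it takes over 72 s, if anything falls off the work surface, if the arm or the gripper's body presses on something with over 40 N, if the wrist force passes 120 N, or if a joint passes its speed limit or range.

## Robot

A 6-joint arm with a two-finger parallel gripper is mounted at the origin on the work surface. World frame = base frame: x ahead of the robot, y to its left, z up, the work surface at z = 0. Lengths are in m, angles in rad, forces in N, time in s.
With the tool pointing down it reaches from about 0.4 to 0.825 m from the base axis. Payload 7 kg.
Tool frame: the origin (TCP) lies midway between the tips of the shut fingers; the grasp point (between the pads) lies arm.hold_point_z behind it (arm.hold_point_z is the distance from the TCP to the grasp point, in m); z points along the fingers, y is the line along which they close (so a half turn about z gives the same grasp; the last joint's range is limited). The gripper opens to 88 mm and grips with 3 to 60 N. Pads are 19 mm wide; open, the fingers measure 130 mm over their backs; the gripper's body (78 mm by 193 mm) begins 47 mm behind the grasp point.
Start: joints at [-0.96, 0.359, 0.012, 0, -1.224, -0.288], TCP at [0.214, -0.64, 0.227] pointing down, gripper open.
Joint ranges: [-3.07, 3.07], [-1.43, 2.12], [-1.02, 1.25], [-3.03, 1.67], [-3.05, -0], [-3.03, 3.03]. Speed limits (rad/s): [2.39, 2.39, 3.01, 3.14, 3.14, 3.14].

## Interface

Orientations are given as [roll, pitch, yaw] about the fixed x, y, z axes, in that order (R = Rz(yaw) Ry(pitch) Rx(roll)).
In Python, from station import arm gives the robot as it stands.
- The arm moves only by the shell command python3 -m crank 'ROWS' [OPENING] [FORCE]. ROWS is JSON, a list that holds one entry, the list of rows, each a list of 4 numbers: the shift along the tool's x, y, z in units of 25 mm (1.0 is 25 mm), then the turn about the tool's z in units of 5 degrees (1.0 is 5 degrees). A call has 1 to 12 rows; each row is the pose to reach, as a shift and turn from the pose commanded when the call began, along the tool's axes at that moment; what a row does not reach only later rows make up. A row lasts 1/8 s, in which the tool goes at most 62.5 mm and 10.7 degrees, less where a joint would pass 70% of its speed; a pose out of reach is approached as far as the arm can. A call with a gripper value outside its range is refused whole. OPENING is the closure, from 0 (fully open) to 1 (shut), set as the call begins (- or left out, the last holds). The fingers move at their own pace and stop on an object; FORCE is the grip in N (left out, the last holds). Time passes only in rows, so rows that repeat a pose let the fingers close. It gives the time, the measured TCP pose, the force, the opening and the grip force at its end, in the units of the state.
- arm.get_state(): the state, without advancing time (a new reading comes with each control period).
- arm.grab_frame(name): name is "side" or "top" or "wrist"; returns (picture, depth): 384x512x3 uint8, red, green, blue; 384x512 float32, m along the optical axis (not along the pixel's ray), 0 where there is no reading.
- arm.get_calibration(name): a dict with "mtx" (3x3 intrinsics, pixels), "k1" (the pictures are not rectified: a ray, as slopes to the right and down, at radius r is drawn at 1 + k1 r^2 times it, then the intrinsics apply), "R" (3x3) and "t" (3): a world point X has camera coordinates R X + t; the wrist camera has in their place "mount" (4x4, takes a point from camera to tool coordinates, whose origin is the TCP and whose axes are the flange's). Camera axes: x right, y down, z forward; pixel columns grow to the right and rows downward; lengths in m; the calibration is good to about 2 mm. A picture is of the moment at which its call begins: read the wrist's pose just before it. get_calibration takes no time and is no camera call.
- arm.job_done(): hands the job in; it is judged then, once.
Trained networks look in the newest picture that a camera, given by its name, has taken for a name from the list of things; names that differ only in an ending like _2 or _b are one class to them, and where a whole thing is asked for, a point or a joint stands for the part that bears it (a point fixed in the world has none). Each returns a list of dicts, best first, with "score" (0 to 1); they miss things now and then, are a little off and sometimes report something else, mostly with a low value. They report only what shows in the picture. A call takes as long as a camera call.
- arm.recognise(thing, camera): "extent" ([left, top, width, height] in pixels, round what is visible of it).
- arm.trace(thing, camera): "mask" (384x512 bool, what is visible of it) and "extent" ([left, top, width, height] in pixels, round what is visible of it).
The state is a dict: "t": time; "q": joint angles; "qd": joint speeds; "joint_efforts": joint torques, N m; "eef_pos": TCP position; "ee_rot": TCP orientation; "force": force on the tool from outside, world axes, zero at the start; "moment": the same for the moment, N m; "width": finger opening in m; "gripper_force": force on a finger pad.
Only numpy, scipy, OpenCV 4.12 (cv2) and the standard library are available. Lean on these libraries where they do the work, as an engineer would, in place of code of your own. Each camera call takes 0.05 s, during which the arm holds its last target. There are 200 camera calls.

## Working session

There is one attempt and no reset: what is moved stays moved. The work goes in short steps, Python scripts to look and compute and a shell command to move; the robot and the scene stay as the last step left them, time stands still between calls to the robot, and variables do not carry over. Pictures are saved under pics/ and viewed, at most 10 in all, crops included, and the job is handed in when it is done.

```bash
ls; mkdir -p pics
cat > h.py <<'E'
import numpy as np, cv2
from station import arm
from scipy.spatial.transform import Rotation as Ro
def cal(n,st=None):
    c=arm.get_calibration(n); K=np.array(c['mtx']); k=c['k1']
    if 'mount' in c:
        M=np.array(c['mount']); T=np.eye(4); T[:3,:3]=Ro.from_euler('xyz',st['ee_rot']).as_matrix(); T[:3,3]=st['eef_pos']
        W=T@M; return K,k,W[:3,:3],W[:3,3]
    R=np.array(c['R']); t=np.array(c['t']); return K,k,R.T,-R.T@t
def rays(uv,K,k):
    uv=np.asarray(uv,float).reshape(-1,2)
    p=np.c_[(uv[:,0]-K[0,2])/K[0,0],(uv[:,1]-K[1,2])/K[1,1]]; s=p.copy()
    for _ in range(10): s=p/(1+k*(s**2).sum(1,keepdims=True))
    return np.c_[s,np.ones(len(s))]
def atz(uv,z,C):
    K,k,R,o=C; d=rays(uv,K,k)@R.T
    return o+d*((z-o[2])/d[:,2])[:,None]
def proj(X,C):
    K,k,R,o=C; c=(np.atleast_2d(X)-o)@R; s=c[:,:2]/c[:,2:]; s=s*(1+k*(s**2).sum(1,keepdims=True))
    return s*[K[0,0],K[1,1]]+K[:2,2]
def cloud(mask,depth,C):
    K,k,R,o=C; v,u=np.nonzero(mask&(depth>0)); return o+(rays(np.c_[u,v],K,k)*depth[v,u][:,None])@R.T
E
python3 - <<'E'
from h import *
np.set_printoptions(precision=4,suppress=True)
st=arm.get_state(); print(st, arm.hold_point_z)
for n in ['top','side']:
    im,d=arm.grab_frame(n); cv2.imwrite(f'pics/{n}0.png',im[:,:,::-1]); C=cal(n); print(n,C[3])
    np.savez(f'{n}0.npz',im=im,d=d)
    for th in ['case','cover','left_knob','right_knob','bolt','bolt_knob','magnifier','card_box','jar']:
        for r in arm.trace(th,n)[:2]:
            P=cloud(r['mask'],d,C)
            print(th,round(r['score'],2),r['extent'],np.median(P,0) if len(P) else None, np.percentile(P,2,axis=0) if len(P) else '',np.percentile(P,98,axis=0) if len(P) else '')
E
```

```text
pics
{'t': 0.0, 'q': array([-0.9599,  0.3594,  0.011 , -0.0004, -1.2241, -0.2881]), 'qd': array([ 0.0006, -0.0006,  0.0018, -0.0002, -0.0019, -0.0004]), 'joint_efforts': array([ -0.0009, -58.2718,  29.3057,   6.997 ,   0.0068,  -0.0001]), 'eef_pos': array([ 0.2139, -0.6396,  0.2256]), 'ee_rot': array([ 3.1399, -0.0002, -2.8189]), 'force': array([-0.6348, -0.4398,  0.534 ]), 'moment': array([ 0.0016,  0.0071, -0.0565]), 'gripper_force': 0.0, 'width': 0.0875400157129107} 0.0188
top [0.4745 0.0603 1.1893]
cover 0.65 [198.7, 179.9, 98.1, 50.2] [0.5397 0.0529 0.0568] [ 0.4813 -0.0751  0.0506] [0.5978 0.1816 0.075 ]
left_knob 0.7 [202.8, 178.1, 96.4, 50.9] [0.5397 0.0498 0.0568] [ 0.4812 -0.0769  0.0476] [0.6003 0.1814 0.074 ]
right_knob 0.92 [200.8, 180.1, 99.6, 48.7] [0.5397 0.0528 0.0568] [ 0.4841 -0.074   0.0523] [0.5971 0.1812 0.0862]
bolt 0.66 [168.8, 187.0, 27.8, 13.9] [0.5686 0.2401 0.0791] [0.5582 0.2055 0.0744] [0.5776 0.2652 0.1077]
bolt_knob 0.67 [172.7, 190.8, 23.1, 4.8] [0.5686 0.2387 0.0782] [0.5582 0.206  0.0683] [0.5791 0.2647 0.1073]
magnifier 0.58 [381.1, 190.1, 26.6, 47
[... 986 characters left out ...]
[0.6014 0.1749 0.0849]
right_knob 0.74 [249.1, 174.5, 32.9, 62.7] [0.5413 0.0563 0.0549] [ 0.4874 -0.0745  0.0475] [0.5995 0.1754 0.0849]
right_knob 0.64 [249.7, 236.3, 3.7, 18.7] [0.5679 0.2646 0.0845] [0.5603 0.2174 0.0724] [0.5765 0.2733 0.1079]
bolt 0.45 [247.2, 234.1, 4.8, 19.7] [0.5683 0.2615 0.0796] [0.5578 0.2093 0.071 ] [0.5811 0.2733 0.1075]
magnifier 0.56 [268.5, 118.7, 39.8, 12.5] [ 0.5353 -0.3894  0.0085] [ 0.4373 -0.4235  0.0005] [ 0.5771 -0.3522  0.0166]
card_box 0.88 [217.2, 298.7, 76.9, 41.4] [0.5233 0.4479 0.0092] [ 0.4264  0.4019 -0.0015] [0.62   0.5144 0.0571]
jar 0.52 [231.3, 113.5, 10.6, 25.5] [ 0.7077 -0.3321  0.0483] [ 0.6833 -0.3683 -0.0029] [ 0.7335 -0.3185  0.0793]
```

Run:
```python
from h import *
a=np.load('top0.npz')['im'][130:260,150:330,::-1]; cv2.imwrite('pics/topc.png',cv2.resize(a,None,fx=4.4,fy=4.4,interpolation=cv2.INTER_CUBIC))
```

```text
(no output)
```

View pics/topc.png

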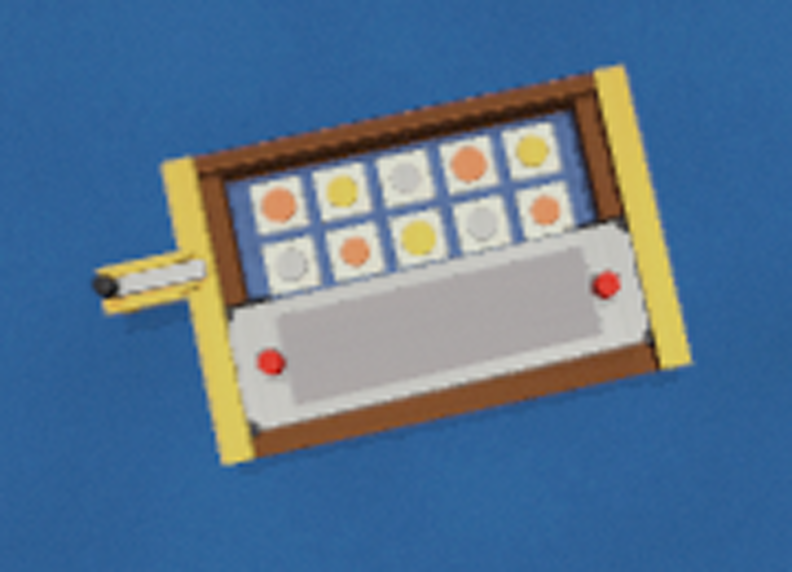

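```bash
cat >> h.py <<'E'
def est(im,d,C,verbose=True):
    hsv=cv2.cvtColor(im,cv2.COLOR_RGB2HSV); H,S,V=[hsv[:,:,i].astype(int) for i in range(3)]
    red=((H<6)|(H>174))&(S>200)&(V>110)
    yel=(H>20)&(H<32)&(S>100)&(V>120)
    out={}
    n,l,s,c=cv2.connectedComponentsWithStats(red.astype(np.uint8))
    out['red']=[(s[i,4],c[i],atz(c[i],.085,C)[0]) for i in range(1,n) if s[i,4]>8]
    P=cloud(yel,d,C); P=P[(abs(P[:,2]-.067)<.008)]
    v,u=np.nonzero(yel); Q=atz(np.c_[u,v],.067,C)
    out['yel']=Q
    return out,red,yel
E
python3 - <<'E'
from h import *
np.set_printoptions(precision=4,suppress=True)
for n in ['top','side']:
    z=np.load(n+'0.npz'); C=cal(n); o,red,yel=est(z['im'],z['d'],C)
    for r in o['red']: print(n,r)
    nn,l,s,c=cv2.connectedComponentsWithStats(yel.astype(np.uint8))
    for i in range(1,nn):
        if s[i,4]<60: continue
        v,u=np.nonzero(l==i); Q=atz(np.c_[u,v],.067,C)[:,:2]; P=cloud(l==i,z['d'],C)
        r=cv2.minAreaRect((Q*1000).astype(np.float32)); print(n,s[i],r,np.median(P,0))
E
```

```text
top [390  97  47  49 537] ((781.5950317382812, -441.4406433105469), (122.81625366210938, 104.74290466308594), 22.47734832763672) [ 0.7985 -0.4675  0.0025]
top [285 145  22  69 474] ((608.80126953125, -80.42236328125), (198.64996337890625, 20.028308868408203), 11.831246376037598) [ 0.6103 -0.0805  0.0676]
top [173 166  35  69 569] ((544.088623046875, 227.04571533203125), (198.34732055664062, 74.46253204345703), 11.794575691223145) [0.5555 0.2037 0.0669]
side (np.int32(4075), array([205.4601,  14.5313]), array([ 0.9729, -1.0543,  0.085 ]))
side (np.int32(335), array([454.9522,  13.7522]), array([-0.2043, -1.1988,  0.085 ]))
side (np.int32(15), array([209.4667,  16.8   ]), array([ 0.9498, -1.0367,  0.085 ]))
side (np.int32(17), array([268.1176,  18.4118]), array([ 0.6689, -1.0598,  0.085 ]))
side (np.int32(10), array([336.8,  30.3]), array([ 0.3414, -0.9959,  0.085 ]))
side (np.int32(76), array([353.3421,  34.0263]), array([ 0.2658, -0.9733,  0.085 ]))
side (np.int32(70), array([449.4571,  38.5143]), array([-0.1565, -0.9823,  0.085 ]))
side [ 314   41   66   27 1197] ((289.59002685546875, -840.013916015625), (184.5475616455078, 278.49884033203125), 88.69229125976562) [ 0.255  -1.3729 -0.296 ]
side [225 169  38   4  61] ((638.7578735351562, -72.094482421875), (131.2594757080078, 8.62149715423584), 12.164935111999512) [ 0.6407 -0.0741  0.0659]
side [253 234  35   5 107] ((513.8006591796875, 194.6295928955078), (107.63528442382812, 13.439494132995605), 12.877038955688477) [0.5139 0.1935 0.0658]
```

```bash
cat >> h.py <<'E'
def rel(target,yaw,st=None):
    st=st or arm.get_state(); R=Ro.from_euler('xyz',st['ee_rot']).as_matrix()
    s=R.T@(np.array(target)-st['eef_pos'])/.025
    dy=(yaw-st['ee_rot'][2]+np.pi)%(2*np.pi)-np.pi
    return s,-np.degrees(dy)/5
E
python3 - <<'E'
from h import *
np.set_printoptions(precision=4,suppress=True)
print(arm.get_calibration('wrist')); print(rel([.5,.05,.30],.206-np.pi))
E
```

```text
{'mtx': array([[300.1505,   0.    , 260.1851],
       [  0.    , 300.1505, 193.3681],
       [  0.    ,   0.    ,   1.    ]]), 'k1': -0.08104063420099449, 'mount': array([[ 0.0011, -0.9665, -0.2568,  0.0694],
       [ 1.    ,  0.0009,  0.0008,  0.0004],
       [-0.0005, -0.2568,  0.9665, -0.1574],
       [ 0.    ,  0.    ,  0.    ,  1.    ]])}
(array([-19.6024,  22.5507,  -2.9374]), np.float64(1.3387649968884712))
```

```bash
python3 -m crank '[[[-1.8,1.9,0,0.1],[-3.6,3.8,0,0.2],[-5.4,5.7,0,0.4],[-7.2,7.6,0,0.5],[-9,9.5,0,0.6],[-10.8,11.4,0,0.7],[-12.6,13.3,0,0.8],[-14.4,15.2,0,0.9],[-16.2,17.1,0,1.0],[-18,19,0,1.1],[-19.8,20.9,0.1,1.2],[-21.2,22.4,0.2,1.34]]]' 1 20 && python3 -m crank '[[[0,0,0,0],[0,0,0,0],[0,0,0,0]]]'
python3 - <<'E'
from h import *
np.set_printoptions(precision=4,suppress=True)
st=arm.get_state(); print(st['t'],st['eef_pos'],st['ee_rot'],st['force'],st['width'])
im,d=arm.grab_frame('wrist'); C=cal('wrist',st); np.savez('w0.npz',im=im,d=d); cv2.imwrite('pics/w0.png',im[:,:,::-1])
o,red,yel=est(im,d,C)
for r in o['red']: print(r)
nn,l,s,c=cv2.connectedComponentsWithStats(yel.astype(np.uint8))
for i in range(1,nn):
    if s[i,4]<200: continue
    v,u=np.nonzero(l==i); Q=atz(np.c_[u,v],.067,C)[:,:2]; P=cloud(l==i,d,C)
    print(s[i],cv2.minAreaRect((Q*1000).astype(np.float32)),np.median(P,0))
E
```

```text
t: 2.5
eef_pos: [0.531, 0.0421, 0.2229]
ee_rot: [3.141, 0.001, -2.936]
force: [1.2, -1.0, -0.4]
width: 0.0004
gripper_force: 0.0
t: 2.88
eef_pos: [0.5299, 0.039, 0.2226]
ee_rot: [3.142, 0.0, -2.937]
force: [0.1, 0.4, 0.6]
width: 0.0003
gripper_force: 0.0
2.875 [0.5299 0.039  0.2226] [ 3.1415  0.0002 -2.9367] [0.0553 0.442  0.5889] 0.0002962450143222758
[126 137  24  94 845] ((561.4605102539062, -88.89947509765625), (104.04405212402344, 18.702030181884766), 11.548630714416504) [ 0.5596 -0.0876  0.0661]
[396 137  20  34 567] ((468.7693786621094, 185.1875457763672), (35.50816345214844, 19.40513801574707), 11.500144004821777) [0.4679 0.185  0.0663]
```

View pics/w0.png

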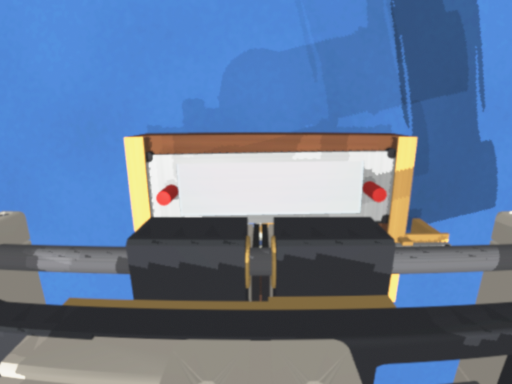

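```bash
cat > k.py <<'E'
from h import *
np.set_printoptions(precision=1,suppress=True)
C0=np.array([.5797,.0588]);YAW=.206
def tocase(X):
    c,s=np.cos(YAW),np.sin(YAW); return (np.asarray(X)[...,:2]-C0)@np.array([[c,-s],[s,c]])*1000
def redk(im,C):
    h=cv2.cvtColor(im,cv2.COLOR_RGB2HSV).astype(int)
    m=((h[...,0]<8)|(h[...,0]>172))&(h[...,1]>170)&(h[...,2]>90)
    n,l,s,c=cv2.connectedComponentsWithStats(m.astype(np.uint8)); out=[]
    for i in range(1,n):
        p=tocase(atz(c[i],.074,C)[0])
        if s[i,4]>6 and abs(p[0])<130 and abs(abs(p[1])-110)<30: out.append((s[i,4],c[i],p))
    return out
if __name__=='__main__':
    z=np.load('w0.npz'); 
    st={'eef_pos':np.array([.5299,.039,.2226]),'ee_rot':[3.1415,.0002,-2.9367]}
    C=cal('wrist',st)
    print(redk(z['im'],C))
    h=cv2.cvtColor(z['im'],cv2.COLOR_RGB2HSV).astype(int); y=(h[...,0]>18)&(h[...,0]<34)&(h[...,1]>100)&(h[...,2]>110)
    n,l,s,c=cv2.connectedComponentsWithStats(y.astype(np.uint8))
    for i in range(1,n):
        if s[i,4]<200: continue
        v,u=np.nonzero(l==i); Q=tocase(atz(np.c_[u,v],.067,C)); print(s[i],Q.min(0),Q.max(0),np.percentile(Q,[1,50,99],axis=0))
    for nm in ['top','side']:
        t=np.load(nm+'0.npz'); print(nm,redk(t['im'],cal(nm)))
E
python3 k.py
```

```text
[(np.int32(258), array([374.3, 191.2]), array([-43.2, 113.1])), (np.int32(178), array([167.6, 194.1]), array([ -40.1, -107. ]))]
[126 137  24  94 878] [-100.1 -150.4] [   3.9 -131.3] [[-100.  -149.8]
 [ -49.6 -138.3]
 [   0.2 -131.4]]
[395 137  22  35 604] [-100.5  136.4] [-63.9 156.4] [[-100.4  136.6]
 [ -83.4  146. ]
 [ -65.   156.1]]
[389 196  20  44 575] [-36.  137.7] [ 15.2 155.4] [[-34.  137.9]
 [-11.6 146.6]
 [ 11.5 155. ]]
[271 236   5  52 205] [10.5  3.6] [76.  9.] [[11.7  3.7]
 [41.7  6.5]
 [74.6  8.9]]
[  65  274  333   35 2983] [  60.4 -255.7] [106.4 156. ] [[  65.9 -245.1]
 [  99.7   14.3]
 [ 106.2  153.7]]
top [(np.int32(20), array([287.2, 194.5]), array([ -39.9, -108.7])), (np.int32(21), array([211.1, 212. ]), array([-42.9, 111.9]))]
side [(np.int32(18), array([263.5, 174.4]), array([ -37.1, -110.5])), (np.int32(20), array([270.4, 225.1]), array([-40.8, 110.7]))]
```

```bash
cat >> k.py <<'E'
def tow(x,y,z):
    c,s=np.cos(YAW),np.sin(YAW); return [C0[0]+(c*x-s*y)/1000,C0[1]+(s*x+c*y)/1000,z/1000]
E
cat > w.py <<'E'
import sys
from k import *
st=arm.get_state(); print('t',st['t'],'TCP case',tocase(st['eef_pos']),st['eef_pos'][2]*1000,'F case',Ro.from_euler('z',-YAW).apply(st['force']))
a=list(map(float,sys.argv[1:]))
if a: s,t=rel(tow(*a[:3]),YAW-np.pi,st); print('rel',np.round(s,2),round(t,2))
E
python3 w.py -76 111 72
```

```text
t 2.925 TCP case [-52.7  -9.3] 222.74142248463997 F case [-0.4 -0.6 -0.6]
rel [0.9 4.8 6. ] -0.02
```

```bash
python3 -m crank '[[[0.4,2,1,0],[0.9,4,2.5,0],[0.9,4.8,4,0],[0.9,4.8,5,0],[0.9,4.8,6,0],[0.9,4.8,6,0],[0.9,4.8,6,0]]]'; python3 w.py -76 111 72
```

```text
t: 3.8
eef_pos: [0.4844, 0.1525, 0.0735]
ee_rot: [3.141, 0.001, -2.936]
force: [0.7, 0.6, 0.8]
width: 0.0005
gripper_force: 0.0
t 3.8 TCP case [-74.1 111.2] 73.47705858047935 F case [0.8 0.4 0.8]
rel [ 0.1 -0.   0.1] -0.01
```

```bash
python3 -m crank '[[[-0.15,0,0,0],[-0.3,0,0,0],[-0.4,0,0,0],[-0.5,0,0,0],[-0.6,0,0,0],[-0.7,0,0,0],[-0.7,0,0,0]]]'; python3 w.py; python3 -m crank '[[[-0.15,0,0,0],[-0.3,0,0,0],[-0.3,0,0,0]]]'; python3 w.py
python3 - <<'E'
from k import *
im,d=arm.grab_frame('top');print(redk(im,cal('top')));im,d=arm.grab_frame('side');print(redk(im,cal('side')))
E
```

```text
t: 4.68
eef_pos: [0.5007, 0.1562, 0.0722]
ee_rot: [-3.141, -0.001, -2.936]
force: [-1.1, -0.2, 1.3]
width: 0.0005
gripper_force: 0.8
t 4.675 TCP case [-57.4 111.5] 72.24343405753649 F case [-1.1  0.1  1.3]
t: 5.05
eef_pos: [0.5087, 0.1581, 0.0724]
ee_rot: [3.142, 0.0, -2.936]
force: [0.1, -0.6, -0.4]
width: 0.0004
gripper_force: 0.1
t 5.05 TCP case [-49.2 111.7] 72.36191616986194 F case [-0.1 -0.6 -0.4]
[(np.int32(20), array([287.1, 193.8]), array([ -37.8, -108.9]))]
[]
```

```bash
cat > v.py <<'E'
import sys
from k import *
st=arm.get_state(); im,d=arm.grab_frame('wrist'); C=cal('wrist',st); cv2.imwrite(sys.argv[1],im[:,:,::-1]); print(redk(im,C))
E
python3 v.py pics/w1.png
```

```text
[]
```

View pics/w1.png

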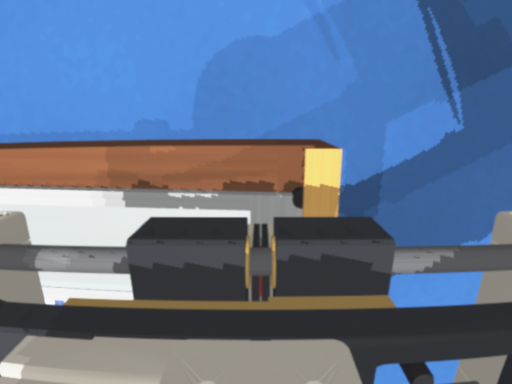

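```bash
cat >> v.py <<'E'
hs=cv2.cvtColor(im,cv2.COLOR_RGB2HSV).astype(int); wood=(hs[...,0]<14)&(hs[...,1]>110)&(hs[...,2]>40)
pts=[]
for u in range(5,507,3):
    r=np.nonzero(wood[:,u])[0]
    if len(r)>15:
        p=tocase(atz([u,r.max()+.5],.058,C)[0])
        if abs(p[1])<128 and r.max()<215: pts.append(p)
pts=np.array(pts)
if len(pts)>10:
    q=np.polyfit(pts[:,1],pts[:,0],1)
    for _ in range(3):
        k=abs(np.polyval(q,pts[:,1])-pts[:,0])<3; q=np.polyfit(pts[k,1],pts[k,0],1)
    print('edge-> knob x left,right approx',np.polyval(q,[110,-110])+40,'slope',round(q[0],3),k.sum(),len(pts),pts[:,1].min(),pts[:,1].max())
E
python3 v.py pics/w2.png; python3 -m crank '[[[-0.15,0,0,0],[-0.3,0,0,0],[-0.3,0,0,0]]]'; python3 w.py;python3 v.py pics/w3.png
```

```text
[]
edge-> knob x left,right approx [-35.  -40.3] slope 0.024 93 93 -48.41879809082176 126.3612945613721
t: 5.62
eef_pos: [0.5159, 0.1595, 0.0724]
ee_rot: [-3.141, 0.0, -2.936]
force: [-0.5, -0.5, 1.1]
width: 0.0002
gripper_force: 0.4
t 5.625 TCP case [-41.9 111.6] 72.37379586526782 F case [-0.6 -0.4  1.1]
[]
edge-> knob x left,right approx [-27.9 -38.7] slope 0.049 94 94 -47.477167037358775 127.99558837076374
```

```bash
python3 -m crank '[[[-0.12,0,0,0],[-0.24,0,0,0],[-0.24,0,0,0]]]'; python3 w.py;python3 v.py pics/w4.png
```

```text
t: 6.05
eef_pos: [0.5218, 0.1608, 0.0724]
ee_rot: [3.141, 0.0, -2.936]
force: [-1.1, -0.1, 0.6]
width: 0.0004
gripper_force: 0.3
t 6.05 TCP case [-35.8 111.7] 72.39341755658002 F case [-1.1  0.1  0.6]
[]
edge-> knob x left,right approx [-22.  -37.6] slope 0.071 93 93 -46.50799045680006 126.34024288650586
```

```bash
python3 -m crank '[[[1.2,-1,0,0],[1.2,-3.4,0,0],[1.2,-5.8,0,0],[1.2,-8.2,0,0],[1.2,-8.85,0,0],[0.9,-8.85,0,0],[0.7,-8.85,0,0],[0.55,-8.85,0,0],[0.4,-8.85,0,0],[0.25,-8.85,0,0],[0.1,-8.85,0,0],[0.1,-8.85,0,0]]]'; python3 w.py;python3 v.py pics/w5.png
```

```text
t: 7.6
eef_pos: [0.5647, -0.0562, 0.0724]
ee_rot: [3.142, 0.001, -2.936]
force: [-0.6, 0.9, 0.3]
width: 0.0005
gripper_force: 0.2
t 7.6 TCP case [ -38.2 -109.5] 72.39643570952758 F case [-0.3  1.   0.3]
[]
edge-> knob x left,right approx [-18.4 -23.8] slope 0.024 65 65 -126.76303205094766 46.69525479974349
```

```bash
python3 -m crank '[[[-0.14,0,0,0],[-0.28,0,0,0],[-0.42,0,0,0],[-0.56,0,0,0],[-0.56,0,0,0]]]'; python3 w.py;python3 v.py pics/w6.png
```

```text
t: 8.28
eef_pos: [0.5784, -0.0535, 0.0724]
ee_rot: [-3.141, 0.001, -2.936]
force: [-0.9, 0.5, -0.3]
width: 0.0004
gripper_force: 0.2
t 8.275 TCP case [ -24.2 -109.7] 72.41928641575005 F case [-0.8  0.7 -0.3]
[]
edge-> knob x left,right approx [-14.9  -9.5] slope -0.025 64 64 -126.96789429427763 44.95169007099925
```

```bash
python3 -m crank '[[[-0.14,0,0,0],[-0.28,0,0,0],[-0.4,0,0,0],[-0.4,0,0,0]]]'; python3 w.py;python3 v.py pics/w7.png
```

```text
t: 8.82
eef_pos: [0.5881, -0.0515, 0.0724]
ee_rot: [-3.142, 0.0, -2.936]
force: [-0.0, -0.4, 0.8]
width: 0.0007
gripper_force: 0.3
t 8.825 TCP case [ -14.3 -109.6] 72.39908276683238 F case [-0.1 -0.4  0.8]
[]
edge-> knob x left,right approx [-13.1   0.4] slope -0.061 65 65 -126.96379730066612 43.724857490597685
```

```bash
python3 -m crank '[[[1.2,1,0,0],[1.2,3.4,0,0],[1.2,5.8,0,0],[1.2,8.2,0,0],[1.2,8.85,0,0],[0.9,8.85,0,0],[0.7,8.85,0,0],[0.55,8.85,0,0],[0.4,8.85,0,0],[0.25,8.85,0,0],[0.1,8.85,0,0],[0.1,8.85,0,0]]]'; python3 w.py;python3 v.py pics/w8.png; python3 -m crank '[[[-0.14,0,0,0],[-0.28,0,0,0],[-0.42,0,0,0],[-0.42,0,0,0]]]'; python3 w.py;python3 v.py pics/w9.png
```

```text
t: 10.38
eef_pos: [0.5404, 0.1646, 0.0724]
ee_rot: [3.142, 0.0, -2.936]
force: [-0.4, 0.6, -0.4]
width: 0.0004
gripper_force: 0.1
t 10.375 TCP case [-16.8 111.6] 72.36386338553682 F case [-0.2  0.7 -0.4]
[]
edge-> knob x left,right approx [-2.3  3.2] slope -0.025 93 93 -50.228736464057604 126.23500004350736
t: 10.92
eef_pos: [0.5507, 0.1668, 0.0724]
ee_rot: [3.142, 0.0, -2.936]
force: [-1.0, 0.6, 0.3]
width: 0.0007
gripper_force: 0.2
t 10.925 TCP case [ -6.3 111.7] 72.40215988508977 F case [-0.8  0.7  0.3]
[]
edge-> knob x left,right approx [7.9 5.2] slope 0.012 93 93 -48.679050394760175 126.32052554002146
```

```bash
python3 -m crank '[[[-0.14,0,0,0],[-0.28,0,0,0],[-0.42,0,0,0],[-0.42,0,0,0]]]'; python3 w.py;python3 v.py pics/w10.png; python3 -m crank '[[[1.2,-1,0,0],[1.2,-3.4,0,0],[1.2,-5.8,0,0],[1.2,-8.2,0,0],[1.2,-8.85,0,0],[0.9,-8.85,0,0],[0.7,-8.85,0,0],[0.55,-8.85,0,0],[0.4,-8.85,0,0],[0.25,-8.85,0,0],[0.1,-8.85,0,0],[0.1,-8.85,0,0]]]'; python3 w.py;python3 v.py pics/w11.png
```

```text
t: 11.48
eef_pos: [0.561, 0.1689, 0.0724]
ee_rot: [-3.142, 0.0, -2.936]
force: [-1.7, -0.6, 0.2]
width: 0.0004
gripper_force: 0.2
t 11.475 TCP case [  4.2 111.6] 72.40786645224772 F case [-1.8 -0.2  0.2]
[]
edge-> knob x left,right approx [18.3  6.9] slope 0.052 87 87 -47.45706433529778 126.26411370588897
t: 13.02
eef_pos: [0.6037, -0.0481, 0.0723]
ee_rot: [3.142, 0.0, -2.936]
force: [-1.1, 0.7, -0.1]
width: 0.0006
gripper_force: 0.4
t 13.025 TCP case [   1.6 -109.5] 72.34822979898138 F case [-0.9  1.  -0.1]
[]
edge-> knob x left,right approx [20.4 15.9] slope 0.021 92 92 -126.768630442441 46.49978079712133
```

Right to ~33 now.

```bash
python3 -m crank '[[[-0.14,0,0,0],[-0.28,0,0,0],[-0.42,0,0,0],[-0.56,0,0,0],[-0.7,0,0,0],[-0.7,0,0,0]]]'; python3 w.py;python3 v.py pics/w12.png; python3 -m crank '[[[1.2,1,0,0],[1.2,3.4,0,0],[1.2,5.8,0,0],[1.2,8.2,0,0],[1.2,8.85,0,0],[0.9,8.85,0,0],[0.7,8.85,0,0],[0.55,8.85,0,0],[0.4,8.85,0,0],[0.25,8.85,0,0],[0.1,8.85,0,0],[0.1,8.85,0,0]]]'; python3 w.py;python3 v.py pics/w13.png
```

```text
t: 13.82
eef_pos: [0.621, -0.0446, 0.0724]
ee_rot: [-3.142, 0.001, -2.936]
force: [-1.2, -0.1, 0.6]
width: 0.0004
gripper_force: 0.2
t 13.825 TCP case [  19.2 -109.7] 72.40307131671725 F case [-1.2  0.2  0.6]
[]
edge-> knob x left,right approx [24.9 34. ] slope -0.041 66 66 -126.96575171455368 44.39760093838095
t: 15.38
eef_pos: [0.573, 0.1713, 0.0723]
ee_rot: [-3.142, -0.0, -2.936]
force: [-0.9, 0.1, 0.2]
width: 0.0003
gripper_force: 0.1
t 15.375 TCP case [ 16.5 111.5] 72.29240547438026 F case [-0.9  0.2  0.2]
[]
edge-> knob x left,right approx [30.8 35.6] slope -0.022 94 94 -50.1393816842879 127.89625422735817
```

```bash
python3 -m crank '[[[-0.12,0,0,0],[-0.24,0,0,0],[-0.36,0,0,0],[-0.36,0,0,0]]]'; python3 w.py;python3 v.py pics/w14.png; python3 -m crank '[[[1.2,-1,0,0],[1.2,-3.4,0,0],[1.2,-5.8,0,0],[1.2,-8.2,0,0],[1.2,-8.85,0,0],[0.7,-8.85,0,0],[0.4,-8.85,0,0],[0.25,-8.85,0,0],[0.1,-8.85,0,0],[0,-8.85,0,0],[0,-8.85,0,0]]]'; python3 w.py;python3 v.py pics/w15.png
```

```text
t: 15.92
eef_pos: [0.582, 0.1734, 0.0724]
ee_rot: [3.142, 0.0, -2.936]
force: [-0.3, -0.3, -0.3]
width: 0.0008
gripper_force: 0.2
t 15.925 TCP case [ 25.7 111.7] 72.3833260847566 F case [-0.4 -0.2 -0.3]
[]
edge-> knob x left,right approx [34.3 35. ] slope -0.004 90 93 -48.091865564525946 126.30664072114125
t: 17.35
eef_pos: [0.6265, -0.043, 0.0723]
ee_rot: [3.141, -0.001, -2.935]
force: [-2.1, 0.6, 1.2]
width: 0.0005
gripper_force: 0.9
t 17.35 TCP case [  25.  -109.2] 72.26051218605025 F case [-2.   1.   1.2]
[]
edge-> knob x left,right approx [33.8 34.7] slope -0.004 87 92 -126.4894697427637 44.88478157552167
```

```bash
python3 -m crank '[[[-0.08,0,0,0],[-0.16,0,0,0],[-0.16,0,0,0]]]'; python3 w.py;python3 -m crank '[[[-0.06,0,0,0],[-0.06,0,0,0]]]'; python3 w.py
```

```text
t: 17.77
eef_pos: [0.6283, -0.0431, 0.0721]
ee_rot: [3.141, -0.005, -2.936]
force: [-8.9, 1.5, 5.2]
width: 0.0007
gripper_force: 4.6
t 17.775 TCP case [  26.7 -109.7] 72.05946933637664 F case [-8.4  3.3  5.2]
t: 18.02
eef_pos: [0.6283, -0.0431, 0.072]
ee_rot: [3.141, -0.007, -2.937]
force: [-13.6, 0.4, 8.7]
width: 0.0005
gripper_force: 6.7
t 18.025 TCP case [  26.7 -109.7] 71.96603960355336 F case [-13.2   3.1   8.7]
```

```bash
python3 -m crank '[[[0.5,0,0,0],[1.4,1,0,0],[1.4,3.4,0,0],[1.4,5.8,0,0],[1.4,8.2,0,0],[1.4,8.85,0,0],[0.8,8.85,0,0],[0.5,8.85,0,0],[0.4,8.85,0,0],[0.3,8.85,0,0],[0.25,8.85,0,0],[0.25,8.85,0,0]]]'; python3 w.py; python3 -m crank '[[[-0.06,0,0,0],[-0.12,0,0,0],[-0.12,0,0,0]]]'; python3 w.py
```

```text
t: 19.52
eef_pos: [0.5809, 0.1728, 0.0724]
ee_rot: [3.142, 0.0, -2.936]
force: [0.8, 0.3, 0.1]
width: 0.0003
gripper_force: 0.0
t 19.525 TCP case [ 24.5 111.4] 72.42533181384087 F case [0.8 0.1 0.1]
t: 19.9
eef_pos: [0.5828, 0.1733, 0.0722]
ee_rot: [-3.141, -0.002, -2.936]
force: [-4.8, -0.9, 3.0]
width: 0.0008
gripper_force: 2.6
t 19.9 TCP case [ 26.5 111.5] 72.15833531527643 F case [-4.9  0.1  3. ]
```

```bash
python3 -m crank '[[[-0.06,0,0,0],[-0.06,0,0,0]]]'; python3 w.py; python3 -m crank '[[[0.5,0,0,0],[1.5,0,-1,0],[3.5,-2,-4,0],[5.4,-4.4,-6,0],[5.4,-4.4,-6,0],[5.4,-4.4,-6,0],[5.4,-4.4,-6,0]]]'; python3 v.py pics/w16.png; python3 w.py
```

```text
t: 20.15
eef_pos: [0.5829, 0.1733, 0.0721]
ee_rot: [-3.141, -0.004, -2.936]
force: [-11.3, 0.9, 6.3]
width: 0.0007
gripper_force: 5.2
t 20.15 TCP case [ 26.6 111.4] 72.09421004816606 F case [-10.8   3.2   6.3]
t: 21.02
eef_pos: [0.4758, 0.0387, 0.2228]
ee_rot: [3.141, 0.002, -2.937]
force: [0.4, 0.6, 0.2]
width: 0.0003
gripper_force: 0.0
[]
t 21.075 TCP case [-105.9    1.9] 221.98290211172028 F case [-0.2  0.5 -0. ]
```

View pics/w16.png

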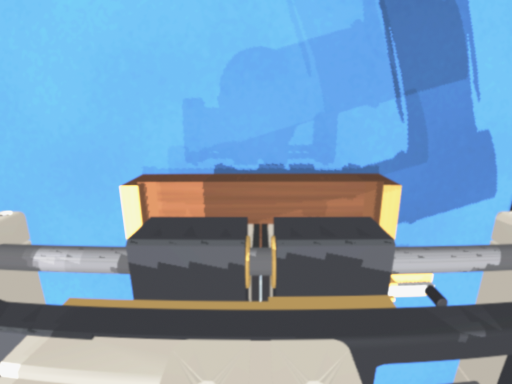

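```bash
python3 -m crank '[[[-2,0,0,0],[-4,0,0,0],[-6,0,0,0],[-7.6,0,0,0],[-7.6,0,0,0],[-7.6,0,0,0]]]'; python3 v.py pics/w17.png; python3 w.py
```

```text
t: 21.82
eef_pos: [0.6612, 0.0781, 0.22]
ee_rot: [-3.141, -0.003, -2.935]
force: [-1.0, -0.3, 0.3]
width: 0.0008
gripper_force: 0.0
[(np.int32(232), array([150.3, 145.1]), array([  43.9, -108.9])), (np.int32(249), array([368.5, 144.9]), array([ 43.3, 112.8]))]
edge-> knob x left,right approx [139.7 139.9] slope -0.001 77 77 -127.94356357041443 126.3610586090669
t 21.875 TCP case [83.4  2.1] 220.90893953563796 F case [-0.1 -0.2  0.1]
```

View pics/w17.png

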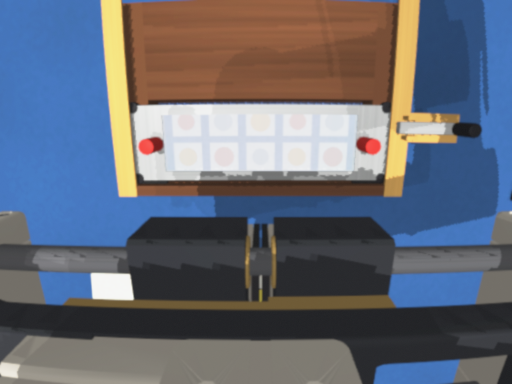

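```bash
python3 w.py 25 250 84
```

```text
t 21.875 TCP case [83.4  2.1] 220.90893953563796 F case [-0.1 -0.2  0.1]
rel [2.3 9.9 5.5] 0.01
```

```bash
python3 -m crank '[[[0.6,2.3,0,0],[1.2,4.6,0,0],[1.8,6.9,0,0],[2.3,9,0.5,0],[2.3,9.9,2,0],[2.3,9.9,4,0],[2.3,9.9,5.5,0],[2.3,9.9,5.5,0],[2.3,9.9,5.5,0]]]'; python3 w.py 25 231 84; python3 v.py pics/w18.png
```

```text
t: 23.0
eef_pos: [0.5554, 0.3086, 0.0868]
ee_rot: [3.141, 0.002, -2.935]
force: [0.7, 0.2, 0.9]
width: -0.0
gripper_force: 0.0
t 23.0 TCP case [ 27.3 249.5] 86.83475218314588 F case [0.7 0.  0.9]
rel [ 0.1 -0.7  0.1] 0.01
[(np.int32(177), array([ 60.4, 240.1]), array([ 34.2, 122.4]))]
edge-> knob x left,right approx [34.5 35.6] slope -0.005 11 11 77.48313122400229 100.52401472182385
```

View pics/w18.png

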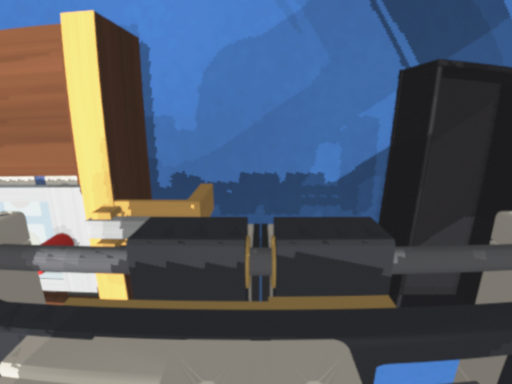

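```bash
python3 -m crank '[[[0,-0.2,0,0],[0,-0.4,0,0],[0,-0.6,0,0],[0,-0.8,0,0],[0,-1,0,0],[0,-1.15,0,0],[0,-1.3,0,0],[0,-1.3,0,0]]]'; python3 w.py; python3 -m crank '[[[0,-0.15,0,0],[0,-0.3,0,0],[0,-0.45,0,0],[0,-0.45,0,0]]]'; python3 w.py
```

```text
t: 24.05
eef_pos: [0.5615, 0.2761, 0.0849]
ee_rot: [-3.141, 0.0, -2.936]
force: [-0.3, 1.2, 0.5]
width: 0.0003
gripper_force: 0.8
t 24.05 TCP case [ 26.6 216.4] 84.94321517785731 F case [-0.1  1.2  0.5]
t: 24.55
eef_pos: [0.5638, 0.2648, 0.0849]
ee_rot: [-3.141, -0.0, -2.936]
force: [0.1, 1.6, 0.7]
width: 0.0003
gripper_force: 0.7
t 24.55 TCP case [ 26.5 204.9] 84.9052949259975 F case [0.4 1.5 0.7]
```

```bash
python3 -m crank '[[[0,-0.15,0,0],[0,-0.3,0,0],[0,-0.3,0,0]]]'; python3 w.py; python3 -m crank '[[[0,-0.12,0,0],[0,-0.24,0,0],[0,-0.24,0,0]]]'; python3 w.py
```

```text
t: 24.92
eef_pos: [0.5653, 0.2575, 0.0849]
ee_rot: [-3.141, -0.0, -2.936]
force: [0.0, 1.1, -0.0]
width: 0.0004
gripper_force: 0.7
t 24.925 TCP case [ 26.5 197.4] 84.89921279577439 F case [ 0.3  1.1 -0. ]
t: 25.3
eef_pos: [0.5665, 0.2517, 0.0849]
ee_rot: [-3.141, -0.0, -2.936]
force: [0.6, 2.3, 0.1]
width: 0.0001
gripper_force: 0.9
t 25.3 TCP case [ 26.5 191.6] 84.92545846213169 F case [1.1 2.1 0.1]
```

```bash
python3 -m crank '[[[0,-0.08,0,0],[0,-0.16,0,0],[0,-0.16,0,0]]]'; python3 w.py
```

```text
t: 25.68
eef_pos: [0.567, 0.2498, 0.085]
ee_rot: [3.139, 0.001, -2.936]
force: [-4.1, 10.2, 1.5]
width: 0.0006
gripper_force: 5.2
t 25.675 TCP case [ 26.7 189.6] 85.04077491280593 F case [-2.  10.9  1.5]
```

```bash
python3 -m crank '[[[0,0.6,0,0],[0,1.2,-1,0],[-0.8,0,-3.5,0],[-1.6,-2,-5.3,0],[-2.3,-4.5,-5.3,0],[-2.3,-7,-5.3,0],[-2.3,-7.5,-5.3,0],[-2.3,-7.5,-5.3,0],[-2.3,-7.5,-5.3,0]]]'; python3 v.py pics/w19.png
```

```text
t: 26.8
eef_pos: [0.6616, 0.0765, 0.2171]
ee_rot: [-3.141, -0.001, -2.936]
force: [-0.5, -0.3, -1.3]
width: 0.0006
gripper_force: 0.0
[(np.int32(237), array([151. , 145.2]), array([  44. , -108.7])), (np.int32(258), array([371. , 144.8]), array([ 43.5, 112.7]))]
edge-> knob x left,right approx [139.5 139.6] slope -0.001 77 78 -125.88440514250843 126.98669625477527
```

View pics/w19.png

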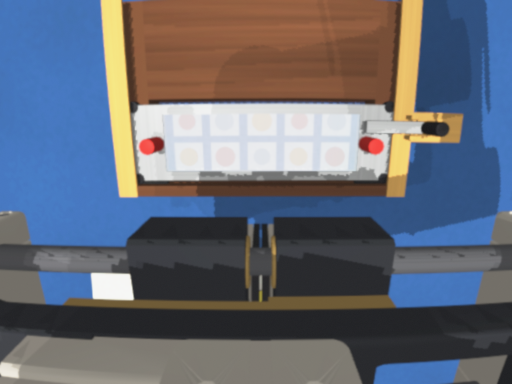

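Run:
```python
from k import *
st=arm.get_state(); C=cal('wrist',st)
im=cv2.imread('pics/w19.png'); 
print(tocase(atz([[365.5,127],[429,130],[441,129]],.0775,C)))
def blk(f,C):
    g=cv2.imread(f).max(2)[115:142,400:500]<45; n,l,s,c=cv2.connectedComponentsWithStats(g.astype(np.uint8)); i=1+np.argmax(s[1:,4]); print(s[i],tocase(atz(c[i]+[400,115],.092,C)[0]))
blk('pics/w19.png',C)
st2={'eef_pos':np.array([.6612,.0781,.22]),'ee_rot':[3.1415,-.001,-2.9356]}; blk('pics/w17.png',cal('wrist',st2))
```

```text
[[ 25.8 104.9]
 [ 27.5 170.3]
 [ 26.2 183. ]]
[ 22   8  17  12 149] [ 24.9 162.5]
[ 53   8  27  14 287] [ 25.3 203.5]
```

```bash
python3 -c "
from station import arm
print(arm.job_done())"
```

```text
the job is handed in; nothing more can be done
None
```

The cover is home at both ends (knobs measured at about 44 mm in the case's x), the bolt is fully across behind the left knob, and the job is handed in at about 27 s; the highest push I read was about 14 N on the cover and 11 N on the bolt, and no verdict was shown.

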